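# Hold the stepped block in the corner of the clamping fixture

### The job

Pick up the aluminium block that has the step milled across one end and set it flat on the plate of the corner fixture, step up and turned towards the strap clamp. Press it into the corner so that its long side bears on the long fence and its plain full-height end on the end fence, both at once and firmly, and finish while holding it pressed there, without letting go, so that I can swing the strap over the step and nip it up. Leave everything else on the bench where it is.

Things in the scene. Friction and masses are not known exactly. Their poses are not given: they have to be found in the camera images.
- workpiece: Stepped block: bare aluminium, loose, about 0.5 kg, upright, 50 mm (x) by 90 mm (y). 52 mm high from y -15 to +45, with dark bores in its top; milled down to a 22 mm high step across its whole width from y -45 to -15. Origin: centre of the 50 x 90 underside. Grip it across x on the high part. The plain block near it has the same plan and height; the two may swap places.
- workpiece_corner (a point): Bottom corner of the workpiece between its +x side and its +y (plain, high) end: x +25, y +45, z 0 mm in the workpiece's frame. It comes to the fixture's corner.
- fixture: Corner fixture, bolted down: steel plate 180 mm (x) by 240 mm (y), 20 mm thick, with two low fence bars at right angles and a strap clamp. Origin: centre of the plate's underside, z up. It does not move. Plate and fences are ground and oiled (friction about 0.25). The seated workpiece has its axes parallel to the fixture's (step towards -y) and its origin at x 30, y 40, z 20 mm.
- fixture_corner (a point): Where the inner faces of the two fences would meet, on top of the plate: x 55, y 85, z 20 mm in the fixture's frame.
- long_fence: Long fence bar, rigid on the plate: 22 mm (x) by 125 mm (y), 16 mm high, with three screw heads 5 mm higher (look only). Its working face looks to the fixture's -x at fixture x = 55 mm, from y -50 to y 75 mm. Origin: middle of the bar's underside.
- end_fence: Short fence bar, rigid on the plate: 65 mm (x) by 22 mm (y), 16 mm high, screw heads 5 mm higher (look only). Its working face looks to the fixture's -y at fixture y = 85 mm, from x -20 to x 45 mm; a 10 mm relief gap parts the two bars at the corner. Origin: middle of the bar's underside.
- strap_clamp: Strap clamp at the fixture's -y edge, nut tight, strap turned aside: a flat steel strap 105 x 28 mm lying along the fixture's x at y = -78 mm, its top 54 mm above the bench, its stud reaching 82 mm above the bench at fixture x 30 mm. Fixed; leave it alone. Origin: foot of the stud.
- blank: Bystander: plain uncut aluminium block 50 x 90 x 52 mm, no step, no bores. Origin: centre of underside.
- vee_block: Bystander: dark steel vee block 60 x 45 x 44 mm. Origin: centre of underside.
- caliper: Bystander: steel slide caliper lying flat, 230 mm long along its x, jaws at -x. Origin: middle of the beam, on the bench.
- file: Bystander: flat file with a wooden handle (at -x), 320 mm long along its x. Origin: under its middle, on the bench.
- hammer: Bystander: hammer lying along its x, handle to -x.
- bracket: Bystander: small white sheet-metal U bracket 60 x 40 x 32 mm. Origin: centre of underside.
- oil_can: Bystander: green oil can, 76 mm in diameter, 170 mm high with its spout. Origin: centre of underside.
Mind the look-alikes: they are no part of the job. Leave any green or yellow look-alike of the workpiece alone.

How it is judged:
By the outcome, as a careful person would: the job done as asked, in the order asked, and still so for the second after the job is handed in, while the arm keeps its last pose, push and grip.
It also fails if it takes over 58 s, if anything falls off the work surface, if the arm or the gripper's body presses on something with over 40 N, if the wrist force passes 120 N, or if a joint passes its speed limit or range.

### The arm

A 6-joint arm with a two-finger parallel gripper is mounted at the origin on the work surface. World frame = base frame: x ahead of the robot, y to its left, z up, the work surface at z = 0. Lengths are in m, angles in degrees, forces in N, time in s.
With the tool pointing down it reaches from about 0.325 to 0.85 m from the base axis. Payload 15.5 kg.
Tool frame: the origin (TCP) lies midway between the tips of the shut fingers; the grasp point (between the pads) lies 19 mm behind it; z points along the fingers, y is the line along which they close (so a half turn about z gives the same grasp; the last joint's range is limited). The gripper opens to 91 mm and grips with 3 to 60 N. Pads are 32 mm wide; open, the fingers measure 118 mm over their backs; the gripper's body (76 mm by 178 mm) begins 60 mm behind the grasp point.
Start: joints at [62.768, 28.281, 77.091, -0, 74.628, -5.472], TCP at [0.232, 0.58, 0.214] pointing down, gripper open.
Joint ranges: [-166.48, 166.48], [-47.26, 123.95], [12.59, 153.08], [-70.14, 250.14], [6.76, 159.57], [-176.63, 176.63]. Speed limits (degrees/s): [108.29, 108.29, 147.25, 172.46, 172.46, 172.46].

### API

Orientations are given as a 3x3 rotation matrix whose columns are the frame's x, y, z axes.
In Python, from bench import ctrl gives the robot as it stands. The module is installed in compiled form; this text tells all that it offers. Calls block until the motion is done:
- ctrl.goto(position, orientation): joint-space move of the TCP to a pose.
- ctrl.move_l(position, vel=0.15, ori=None, contact_N=None): straight line of the TCP; ori=None keeps the orientation; vel is the mean speed in m/s. With contact_N (N) it stops when the force on the tool has changed by that much, and returns True; else False.
- ctrl.movej(angles): joint-space move.
- ctrl.command_gripper(opening): opening from 0.0 (shut) to 1.0 (fully open); the grip force is fixed at half the most; returns when the fingers have stopped.
- ctrl.sleep(seconds).
- ctrl.ik(position, orientation): joint angles nearest the present ones, or None.
- ctrl.read_camera(name): name is "side" or "top" or "wrist"; returns the picture (480x640x3 uint8, blue, green, red); there is no depth.
- ctrl.camera_params(name): a dict with "fx", "fy", "cx", "cy" (pixels), "pose" (4x4, takes a point from camera to world coordinates); the wrist camera has in their place "T_tool_cam" (4x4, takes a point from camera to tool coordinates, whose origin is the TCP and whose axes are the flange's). Camera axes: x right, y up, looking along -z (the intrinsics and any distortion apply to the point x, -y, -z); pixel columns grow to the right and rows downward; lengths in m; the calibration is good to about 2 mm. A picture is of the moment at which its call begins: read the wrist's pose just before it. camera_params takes no time and is no camera call.
A pose or a line that the arm cannot do raises ctrl.MotionError and nothing moves.
- ctrl.sign_off(): hands the job in; it is judged then, once.
Readings, each from a call of its own:
- ctrl.current_t(): time.
- ctrl.current_q(): joint angles.
- ctrl.current_dq(): joint speeds.
- ctrl.current_effort(): joint torques, N m.
- ctrl.current_tool_pos(): TCP position.
- ctrl.current_eef_rot(): TCP orientation.
- ctrl.current_contact_force(): force on the tool from outside, world axes, zero at the start.
- ctrl.current_wrist_torque(): the same for the moment, N m.
- ctrl.current_grip_width(): opening from 0.0 (shut) to 1.0 (fully open).
- ctrl.current_grasp_force(): force on a finger pad.
Only numpy, scipy, OpenCV 4.12 (cv2) and the standard library are available. Lean on these libraries where they do the work, as an engineer would, in place of code of your own. Each camera call takes 0.05 s, during which the arm holds its last target. There are 200 camera calls.

## Working session

There is one attempt and no reset: what is moved stays moved. The work goes in short steps, each a Python script; the robot and the scene stay as the last script left them, time stands still between calls to the robot, and variables do not carry over. Pictures are saved under pics/ and viewed, at most 10 in all, crops included, and the job is handed in when it is done.

```bash
mkdir -p pics; python3 - <<'E'
from bench import ctrl
import cv2
for n in ("top","side"):
    im=ctrl.read_camera(n); cv2.imwrite(f"pics/{n}0.png",im)
    p=ctrl.camera_params(n); print(n,{k:(v.tolist() if hasattr(v,'tolist') else v) for k,v in p.items()})
print(ctrl.camera_params("wrist"),ctrl.current_t(),ctrl.current_eef_rot())
E
```

```text
top {'fx': 535.0593336036803, 'fy': 535.0593336036803, 'cx': 326.6736120907141, 'cy': 244.25971353797547, 'pose': [[-0.008998348447293414, 0.9876975829929153, -0.15611698906644944, 0.28549868904942344], [-0.9998792579921895, -0.010865272695777, -0.011109243279120681, -0.04034954823803163], [-0.012668826394318398, 0.15599817434572494, 0.9876760959133267, 1.6984035572479443], [0.0, 0.0, 0.0, 1.0]]}
side {'fx': 478.6450019785477, 'fy': 478.6450019785477, 'cx': 321.5525359599659, 'cy': 245.26352118901832, 'pose': [[-0.9725680040509347, 0.16708839038563456, -0.16184235321669904, 0.3994986623744124], [-0.23246531331006434, -0.7233927987786004, 0.6501251700887428, 0.6945120085702582], [-0.008447224635027872, 0.6699136724038409, 0.7423909454743939, 0.8657644706092075], [0.0, 0.0, 0.0, 1.0]]}
{'fx': 355.1608836110661, 'fy': 355.1608836110661, 'cx': 317.24466621192425, 'cy': 232.01280937805615, 'T_tool_cam': array([[-6.28142332e-04,  9.72481003e-01,  2.32981337e-01,
         6.46266894e-02],
       [ 9.99999202e-01,  8.66324446e-04, -9.19997448e-04,
        -4.92489044e-04],
       [-1.09651747e-03,  2.32980574e-01, -9.72480771e-01,
        -1.70785861e-01],
       [ 0.00000000e+00,  0.00000000e+00,  0.00000000e+00,
         1.00000000e+00]])} 0.1 [[-9.28735932e-01  3.70741613e-01 -4.74212877e-04]
 [ 3.70741905e-01  9.28735453e-01 -9.47215846e-04]
 [ 8.92459813e-05 -1.05552398e-03 -9.99999439e-01]]
```

View pics/top0.png

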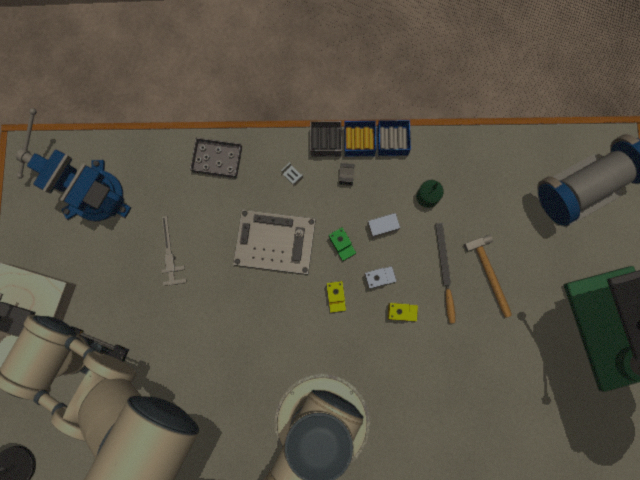

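View pics/side0.png

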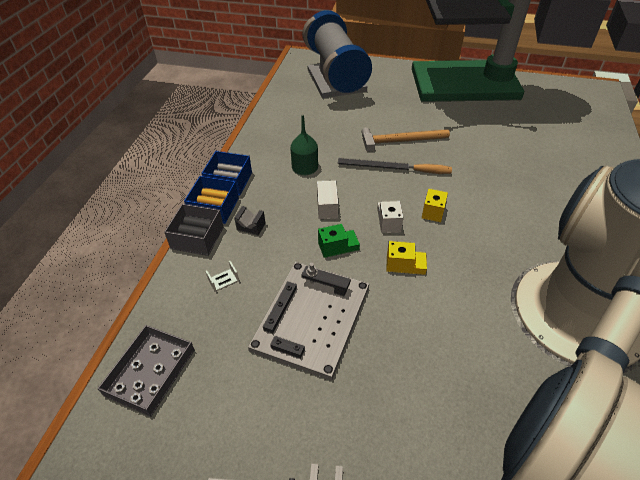

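The top view shows the fixture at about (275,242). The long fence is on its upper (+x) side, the end fence on its left (+y) side and the clamp on its right. The aluminium block with bores is at (380,278) and the plain blank at (384,225). The side view agrees. Next I'll get a rough position from the top view, then look from the wrist.

```bash
cat > h.py <<'E'
import numpy as np, cv2
from bench import ctrl
def ray(n,uv,z,pose=None):
    p=ctrl.camera_params(n); T=p["pose"] if pose is None else pose
    T=np.array(T); u=np.atleast_2d(np.array(uv,float))
    d=np.c_[(u[:,0]-p["cx"])/p["fx"],-(u[:,1]-p["cy"])/p["fy"],-np.ones(len(u))]@T[:3,:3].T
    o=T[:3,3]; return o+d*((z-o[2])/d[:,2])[:,None]
def wpose():
    T=np.eye(4);T[:3,:3]=ctrl.current_eef_rot();T[:3,3]=ctrl.current_tool_pos()
    return T@np.array(ctrl.camera_params("wrist")["T_tool_cam"])
def R(a): # tool down, tool y axis along world angle a (deg)
    a=np.radians(a);y=np.array([np.cos(a),np.sin(a),0]);z=np.array([0,0,-1.]);return np.c_[np.cross(y,z),y,z]
E
python3 - <<'E'
from h import *
for n,u,z in (("fix",(275,242),.02),("wp",(380,278),.05),("blank",(384,225),.05),("long fence ends",[(255,218),(293,225)],.036)): print(n,ray("top",u,z)[:,:2].round(3).tolist())
im=cv2.imread("pics/top0.png")[195:325,225:425]
cv2.imwrite("pics/c.png",cv2.resize(im,None,fx=4,fy=4,interpolation=cv2.INTER_CUBIC))
E
```

```text
fix [[0.56, 0.143]]
wp [[0.439, -0.185]]
blank [[0.605, -0.202]]
long fence ends [[0.635, 0.205], [0.611, 0.084]]
```

View pics/c.png

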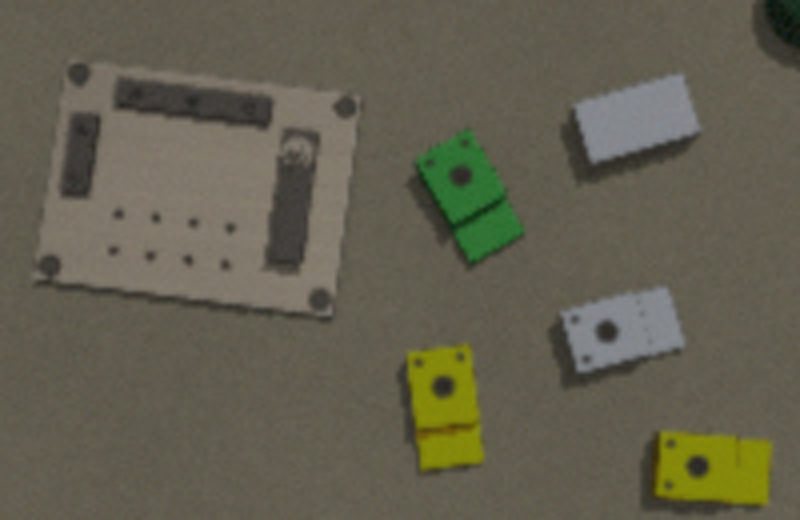

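The crop confirms that the grey block at crop (622,330) has its step on the right (-y), and the fixture's corner is at the upper left. Now wrist views over the fixture and then the workpiece.

```bash
python3 - <<'E'
from h import *
for n,p,a in (("fixw",(.585,.155,.25),-7),("wpw",(.44,-.19,.19),12)):
    ctrl.goto(p,R(a)); ctrl.sleep(.3); T=wpose(); im=ctrl.read_camera("wrist")
    cv2.imwrite(f"pics/{n}.png",im); np.save(n+".npy",T); print(n,T[:3,3].round(3),ctrl.current_t())
E
```

```text
fixw [0.593 0.22  0.421] 2.45
wpw [ 0.427 -0.126  0.361] 4.2167
```

View pics/fixw.png

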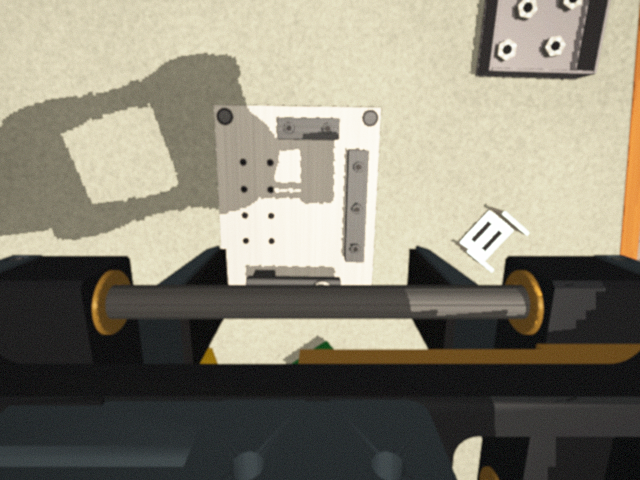

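View pics/wpw.png

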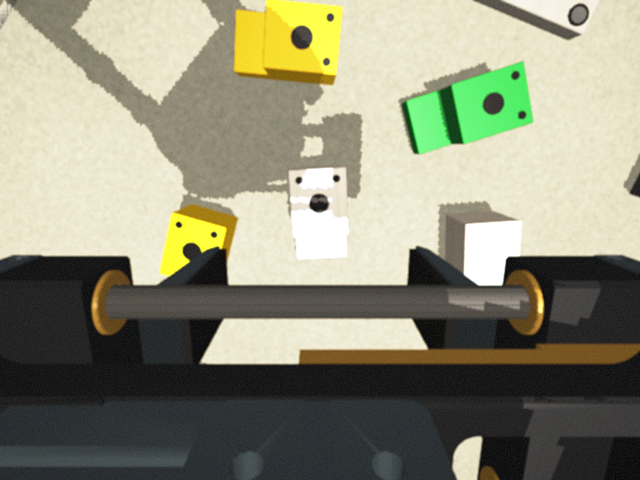

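In the fixture view the image's right is +x and its top is +y. The plate's top edge is at row 107, the long fence's inner face at column 346, and the end fence's inner edge at row 139. In the second view the workpiece is at columns 290–348 and rows 168–258. Its high +y end with the bores is up and the step is down. I'll extract the edges with LSD.

```bash
python3 - <<'E'
from h import *
lsd=cv2.createLineSegmentDetector()
for n,(x0,y0,x1,y1),zs,ml in (("fixw",(205,95,395,285),(.02,.036),25),("wpw",(275,155,360,268),(0,.052),14)):
    g=cv2.cvtColor(cv2.imread(f"pics/{n}.png"),cv2.COLOR_BGR2GRAY); T=np.load(n+".npy")
    L=lsd.detect(g[y0:y1,x0:x1])[0][:,0]+[x0,y0,x0,y0]
    for s in L:
        if np.hypot(*(s[2:]-s[:2]))<ml: continue
        o=[n,s.round(1).tolist()]
        for z in zs:
            P=ray("wrist",s.reshape(2,2),z,T)[:,:2]; d=P[1]-P[0]
            o+=[(P*1000).round(1).tolist()]
        print(*o,round(np.degrees(np.arctan2(d[1],d[0]))%90,2))
E
```

```text
fixw [225.2, 249.4, 227.2, 283.2] [[471.7, 116.8], [466.4, 74.9]] [[476.5, 120.9], [471.4, 80.7]] 82.79
fixw [276.9, 275.2, 339.4, 276.3] [[527.1, 77.7], [601.1, 67.2]] [[529.7, 83.4], [600.8, 73.3]] 81.94
fixw [338.1, 139.3, 278.1, 139.8] [[616.8, 225.0], [551.6, 232.4]] [[615.8, 224.8], [553.3, 231.9]] 83.47
fixw [336.9, 280.4, 248.1, 278.4] [[597.6, 62.4], [492.4, 77.9]] [[597.4, 68.6], [496.4, 83.6]] 81.6
fixw [341.8, 249.5, 345.2, 148.2] [[607.5, 100.1], [623.5, 214.7]] [[606.9, 104.8], [622.2, 214.9]] 82.07
fixw [366.3, 190.5, 364.8, 223.2] [[642.3, 165.5], [637.2, 128.2]] [[640.4, 167.7], [635.4, 131.8]] 82.13
fixw [364.6, 224.4, 363.2, 259.4] [[636.9, 126.8], [631.4, 84.9]] [[635.1, 130.5], [629.9, 90.2]] 82.54
fixw [368.1, 151.8, 366.4, 189.5] [[648.1, 207.7], [642.5, 166.7]] [[645.9, 208.2], [640.5, 168.8]] 82.16
fixw [275.6, 265.7, 331.9, 266.3] [[527.4, 89.7], [593.6, 80.8]] [[530.0, 94.9], [593.6, 86.3]] 82.34
fixw [333.0, 160.6, 332.9, 199.4] [[608.7, 203.0], [603.7, 160.1]] [[608.0, 203.7], [603.3, 162.5]] 83.42
fixw [246.4, 108.4, 268.7, 126.5] [[522.7, 268.8], [543.5
[... 942 characters left out ...]
.4, 54.4]] [[604.2, 64.5], [632.8, 61.0]] 83.01
wpw [343.2, 166.3, 289.4, 169.7] [[456.4, -139.3], [404.5, -153.8]] [[452.2, -137.5], [407.7, -149.8]] 15.54
wpw [288.1, 170.5, 290.1, 198.2] [[403.3, -154.9], [410.6, -181.8]] [[406.8, -150.8], [413.0, -173.8]] 15.2
wpw [346.3, 195.6, 345.6, 168.1] [[466.2, -167.3], [459.2, -140.6]] [[460.6, -161.4], [454.6, -138.5]] 14.68
wpw [295.2, 239.3, 296.2, 256.9] [[424.1, -223.3], [428.9, -242.1]] [[424.6, -209.4], [428.6, -225.4]] 14.18
wpw [298.1, 259.3, 345.6, 256.7] [[431.4, -244.2], [480.2, -230.9]] [[430.7, -227.3], [472.6, -215.9]] 15.25
wpw [346.7, 254.4, 346.1, 235.6] [[480.8, -228.2], [475.5, -208.3]] [[473.0, -213.5], [468.6, -196.5]] 14.74
```

```bash
python3 - <<'E'
import cv2,numpy as np
a=cv2.resize(cv2.imread("pics/fixw.png")[95:295,205:395],None,fx=2.6,fy=2.6,interpolation=2)
b=cv2.resize(cv2.imread("pics/wpw.png")[155:270,275:360],(0,0),fx=3.2,fy=3.2,interpolation=2)
h=max(a.shape[0],b.shape[0]);f=lambda i:np.pad(i,((0,h-i.shape[0]),(0,0),(0,0)))
cv2.imwrite("pics/ab.png",np.hstack([f(a),f(b)]))
E
```

```text
(no output)
```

View pics/ab.png

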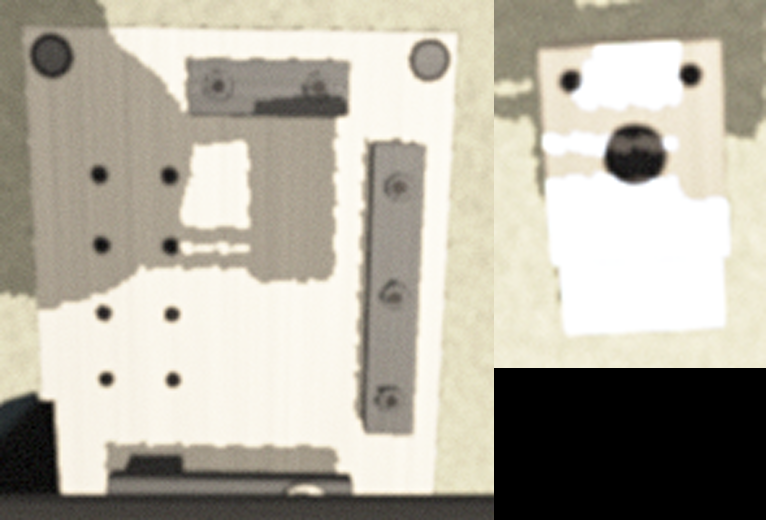

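Measured results:

| | Fixture | Workpiece |
|---|---|---|
| Yaw | -7.9° | +15.0° |
| Checks | Long fence, end fence and plate edges agree within 1 mm | Size measures 49.3 × 90.4 mm, against 50 × 90 given |

Next is the grasp.

```bash
python3 - <<'E'
from h import *
p=np.array([.4381,-.1727,.027])
ctrl.command_gripper(.82)
ctrl.goto(p+[0,0,.09],R(15))
print(ctrl.move_l(p,vel=.1,contact_N=6),ctrl.current_tool_pos(),ctrl.current_contact_force())
ctrl.command_gripper(0.0); print(ctrl.current_grip_width()*91,ctrl.current_grasp_force(),ctrl.current_contact_force())
ctrl.move_l(p+[0,0,.135],vel=.15); ctrl.sleep(.2)
print(ctrl.current_grip_width()*91,ctrl.current_contact_force(),ctrl.current_wrist_torque(),ctrl.current_t())
cv2.imwrite("pics/side1.png",ctrl.read_camera("side")[100:340,200:520])
T=wpose();np.save("held.npy",T);cv2.imwrite("pics/held.png",ctrl.read_camera("wrist"))
E
```

```text
False [ 0.43845236 -0.17293224  0.02755628] [-0.82545921  0.55898226  0.08592084]
49.839517308006485 30.000254809856415 [-0.33479562  0.96503848  6.84088897]
49.882981266499314 [-1.08539808 -0.84885668 -5.48792637] [-0.03323871  0.0197424   0.00835611] 7.8833
```

View pics/held.png

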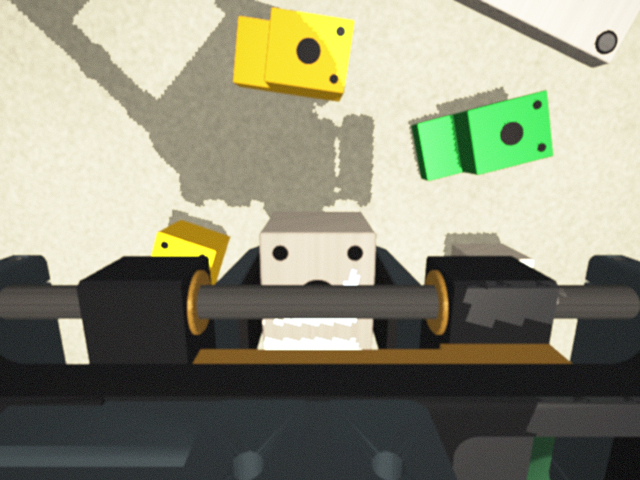

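The block is held square between the fingers, with its +y end at the top of the picture (row 233). The grip width is 49.9 mm and the load 5.5 N, as expected. Now I'll place it with 6 mm of clearance to both fences.

```bash
cat >> h.py <<'E'
YAW=-7.9
c,s=np.cos(np.radians(YAW)),np.sin(np.radians(YAW)); F=np.array([[c,-s,0],[s,c,0],[0,0,1]])
def st(tag=""):
    f=F.T@np.array(ctrl.current_contact_force()); p=F.T@np.array(ctrl.current_tool_pos())
    print(tag,"p",(p*1000).round(2),"f",f.round(1),"tq",np.round(ctrl.current_wrist_torque(),2),"w",round(ctrl.current_grip_width()*91,2),"t",round(ctrl.current_t(),2),flush=True)
E
python3 - <<'E'
from h import *
g=np.array([.5595,.2704,0])
ctrl.goto(F@(g+[0,0,.165]),R(YAW)); st("above")
ctrl.move_l(F@(g+[0,0,.07]),vel=.12); ctrl.sleep(.2); st("low")
r=ctrl.move_l(F@(g+[0,0,.044]),vel=.02,contact_N=5); ctrl.sleep(.2); st(r)
T=wpose();np.save("pl.npy",T);cv2.imwrite("pics/placed.png",ctrl.read_camera("wrist"))
E
```

```text
above p [559.58 269.38 164.91] f [-0.4  0.1 -6.1] tq [-0.06  0.07  0.02] w 49.73 t 9.45
low p [559.9  270.55  70.74] f [ 0.5  0.3 -5.1] tq [-0.1   0.07 -0.02] w 49.73 t 10.59
True p [559.41 270.37  47.15] f [-0.4 -0.8  5.8] tq [-0.06  0.12  0.01] w 49.81 t 11.82
```

View pics/placed.png

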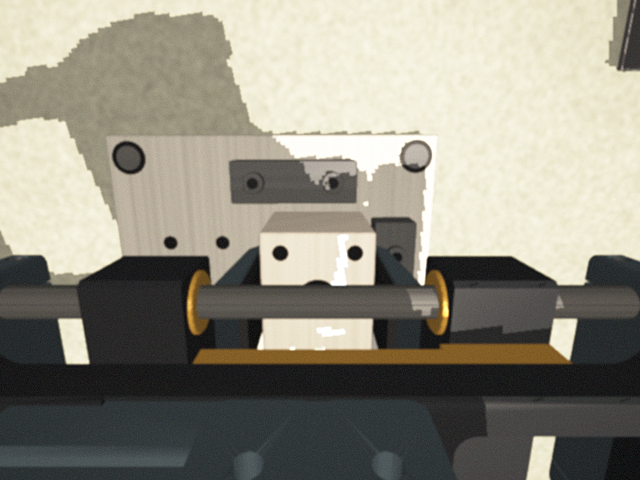

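The block has landed on the plate at z = 47 mm, as predicted. It lies parallel to the fences with clear gaps to both, the end fence at row 200 and the long fence at column 375. Now I'll slide it to contact, +x first and then +y.

```bash
python3 - <<'E'
from h import *
def rel(d,**k):
    p=F.T@np.array(ctrl.current_tool_pos()); return ctrl.move_l(F@(p+np.array(d)/1000),ori=R(YAW),**k)
r=rel([10,0,0],vel=.012,contact_N=8); ctrl.sleep(.2); st(("x",r))
r=rel([0,10,0],vel=.012,contact_N=8); ctrl.sleep(.2); st(("y",r))
E
```

```text
('x', True) p [564.63 270.33  47.14] f [-2.4 -0.1  7.9] tq [-0.04  0.09 -0.02] w 49.92 t 12.67
('y', True) p [564.58 277.04  47.14] f [-0.1 -2.   6.4] tq [-0.31  0.07  0.1 ] w 49.72 t 13.5
```

Both contacts came within 1 mm of the predicted position. Now I'll build up the push in small steps and watch the force and moment.

```bash
python3 - <<'E'
from h import *
b=np.array([564.6,277.0,47.1])
for d in ([.5,.3,0],[1,.6,0],[1.5,1,0]):
    ctrl.move_l(F@((b+d)/1000),vel=.01,ori=R(YAW)); ctrl.sleep(.3); st(d)
    f=F.T@np.array(ctrl.current_contact_force())
    if f[0]<-14 or f[1]<-14: break
E
```

```text
[0.5, 0.3, 0] p [564.65 277.04  47.17] f [-5.4 -4.4  7.4] tq [-0.71  0.94  0.11] w 49.48 t 14.08
[1, 0.6, 0] p [564.68 277.09  47.18] f [-7.6 -6.5 10.3] tq [-0.93  1.43  0.13] w 49.74 t 14.63
[1.5, 1, 0] p [564.69 277.09  47.17] f [-10.3  -9.7  13.6] tq [-1.38  1.93  0.16] w 49.69 t 15.18
```

The block is seated: the position no longer moves while the force rises. I'll check the alignment with a small yaw test and by reading the actual tool tilt.

```bash
python3 - <<'E'
from h import *
b=np.array([566.4,278.2,47.1])
for dy in (0,.5,1,-.5,-1,0):
    ctrl.move_l(F@(b/1000),vel=.01,ori=R(YAW+dy)); ctrl.sleep(.4); st(dy)
    M=np.array(ctrl.current_eef_rot()); z=F.T@M[:,2]
    print("  yaw",round(np.degrees(np.arctan2(M[1,1],M[0,1])),3),"tilt x,y",np.degrees(z[:2]).round(3))
E
```

```text
0 p [564.7  277.11  47.17] f [-11.2 -10.4  14.8] tq [-1.64  2.27  0.2 ] w 49.81 t 15.83
  yaw -7.881 tilt x,y [-0.184 -0.116]
0.5 p [564.66 277.18  47.14] f [-11.4  -9.9  15.5] tq [-1.48  2.23 -0.78] w 49.71 t 16.48
  yaw -7.436 tilt x,y [-0.194 -0.097]
1 p [564.55 277.3   47.12] f [-11.5  -9.   14.9] tq [-1.39  2.36 -1.1 ] w 49.92 t 17.13
  yaw -6.955 tilt x,y [-0.206 -0.085]
-0.5 p [564.56 277.21  47.09] f [-11.7  -8.5  14.6] tq [-1.34  2.36  0.19] w 49.59 t 17.78
  yaw -8.38 tilt x,y [-0.199 -0.11 ]
-1 p [564.41 277.14  47.08] f [-12.3  -9.9  15.4] tq [-1.36  2.45  0.68] w 49.66 t 18.43
  yaw -8.849 tilt x,y [-0.21  -0.127]
0 p [564.68 277.37  47.08] f [-11.7  -8.6  14.3] tq [-1.17  2.24  0.08] w 49.61 t 19.08
  yaw -7.883 tilt x,y [-0.185 -0.096]
```

The x position is deepest at a yaw of about -7.8°, so the block is flat on the fence there. I'll settle at that yaw, cancel the 0.2° tilt and bring the push to its final level.

```bash
python3 - <<'E'
from h import *
b=np.array([567.2,279.2,47.0]); t=np.radians([.19,.1])
for i in range(3):
    w=F@np.array([-t[1],t[0],0])*-1   # rotation taking -z to (-z + t)
    M=cv2.Rodrigues(w)[0]@R(-7.8)
    ctrl.move_l(F@(b/1000),vel=.01,ori=M); ctrl.sleep(.4); st(i)
    z=F.T@np.array(ctrl.current_eef_rot())[:,2]; e=np.degrees(z[:2]); print("  cmd",np.degrees((F.T@M[:,2])[:2]).round(3),"tilt",e.round(3))
    t=t-np.radians(e)*.7; b[1]+=.3
T=wpose();np.save("fin.npy",T);cv2.imwrite("pics/fin.png",ctrl.read_camera("wrist"))
im=ctrl.read_camera("side")[230:390,220:400];cv2.imwrite("pics/fins.png",im)
cv2.imwrite("pics/finc.png",np.hstack([cv2.resize(im,(450,400),interpolation=2),cv2.resize(cv2.imread("pics/fin.png")[120:360,220:430],(350,400),interpolation=2)]))
E
```

```text
0 p [564.67 277.46  47.05] f [-16.5 -15.9  21.7] tq [-2.34  3.35  0.05] w 49.75 t 19.76
  cmd [0.19 0.1 ] tilt [-0.089 -0.078]
1 p [564.68 277.45  47.04] f [-14.4 -17.8  22.2] tq [-2.79  3.43  0.07] w 49.95 t 20.41
  cmd [0.252 0.154] tilt [-0.033 -0.046]
2 p [564.67 277.54  47.04] f [-15.6 -20.2  22.5] tq [-3.17  3.47  0.1 ] w 49.58 t 21.06
  cmd [0.276 0.186] tilt [-0.011 -0.033]
```

View pics/finc.png

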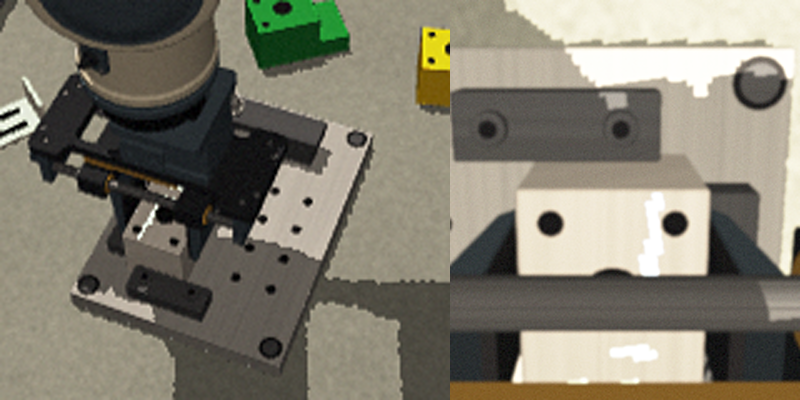

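The picture shows the block's plain end flush on the end fence (right crop, row 158) and its side on the long fence (column 708), with no gaps and the step towards the clamp. I'll check that it holds steady, then hand in.

```bash
python3 - <<'E'
from h import *
st(); ctrl.sleep(1.2); st()
f=F.T@np.array(ctrl.current_contact_force()); p=F.T@np.array(ctrl.current_tool_pos())*1000
if -30<f[0]<-8 and -30<f[1]<-8 and abs(p[1]-277.54)<.3: print(ctrl.sign_off())
E
```

```text
p [564.67 277.52  47.04] f [-14.1 -20.   22.5] tq [-3.19  3.45  0.08] w 49.66 t 21.16
 p [564.66 277.52  47.02] f [-14.4 -19.2  22.6] tq [-3.16  3.54  0.03] w 49.55 t 22.36
the job is handed in; nothing more can be done
None
```

The stepped block is flat on the plate, step up and towards the clamp, and I handed the job in at about 22 s with the gripper still holding it in the corner at about 14 N on the long fence and 19 N on the end fence.

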